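# Clean-down of the vacuum packer: scrub the drip cup, then hold the lid half open

### The arm

A 6-joint arm with a two-finger parallel gripper is mounted at the origin on the work surface. World frame = base frame: x ahead of the robot, y to its left, z up, the work surface at z = 0. Lengths are in m, angles in degrees, forces in N, time in s.
With the tool pointing down it reaches from about 0.325 to 0.75 m from the base axis. Payload 7.6 kg.
Tool frame: the origin (TCP) lies at the very end of the fingers, on their centre line; the grasp point (between the pads) lies 19 mm behind it; z points along the fingers, y is the direction in which the jaws open and shut (so a half turn about z gives the same grasp; the last joint's range is limited). The gripper opens to 85 mm and grips with 20 to 120 N. Pads are 22 mm wide; open, the fingers measure 114 mm over their backs; the gripper's body (76 mm by 85 mm) begins 54 mm behind the grasp point. The pads swing forward as they close: fully open they stand 13 mm farther back than shut.
Start: joints at [72.92, 2.991, 80.254, -0, 96.75, -4.028], TCP at [0.119, 0.511, 0.231] pointing down, gripper open.
Joint ranges: [-166.34, 166.34], [-52.06, 124.39], [6.96, 135.62], [-60.46, 240.46], [14.63, 156.25], [-167.68, 167.68]. Speed limits (degrees/s): [147.25, 147.25, 172.46, 180, 180, 180].

### API

Orientations are given as [roll, pitch, yaw] about the fixed x, y, z axes, in that order (R = Rz(yaw) Ry(pitch) Rx(roll)).
In Python, from workcell import * gives the robot as it stands. The module is installed in compiled form; this text tells all that it offers. Calls block until the motion is done:
- movep(position, orientation): joint-space move of the TCP to a pose.
- servo_line(position, frame=None, v=0.15): straight line of the TCP; frame=None keeps the orientation; v is the mean speed in m/s.
- movej(angles): joint-space move.
- move_gripper(opening): opening from 0.0 (shut) to 1.0 (fully open); the grip force is fixed at half the most; returns when the fingers have stopped.
- hold(seconds).
- ik(position, orientation): joint angles nearest the present ones, or None.
- get_obs(): the state.
- camera(name): name is "scene" or "top"; returns a dict with "image" (384x512x3 uint8, blue, green, red), "depth" (384x512 float32, m along the optical axis (not along the pixel's ray), 0 where there is no reading), "fx", "fy", "cx", "cy" (pixels), "T" (4x4, takes a point from camera to world coordinates). Camera axes: x right, y down, z forward; pixel columns grow to the right and rows downward; lengths in m; the calibration is good to about 2 mm. A picture is of the moment at which its call begins.
A pose or a line that the arm cannot do raises MotionError and nothing moves.
- finish_job(): hands the job in, once; it reports no verdict.
Trained networks look in a picture, given as the dict that the camera call returned (one of the last four; its "shot" number tells which), for a name from the list of things; names that differ only in an ending like _2 or _b are one class to them, and where a whole thing is asked for, a point or a joint stands for the part that bears it (a point fixed in the world has none). Each returns a list of dicts, best first, with "p" (0 to 1); they miss things now and then, are a little off and sometimes report something else, mostly with a low value. They report only what shows in the picture. A call takes as long as a camera call. They do not tell look-alikes from the thing itself.
- spot_in(picture, name): "location" ([column, row] in pixels, amid what is visible of it).
- mark_of(picture, name): "location" ([column, row] in pixels: a listed point, or the origin of a listed thing).
The state is a dict: "time_s": time; "joint_positions": joint angles; "qvel": joint speeds; "joint_torque": joint torques, N m; "tool_pos": TCP position; "tool_rot": TCP orientation; "wrist_force": force on the tool from outside, world axes, zero at the start; "moment": the same for the moment, N m; "finger_gap": opening from 0.0 (shut) to 1.0 (fully open).
Only numpy, scipy, OpenCV 4.12 (cv2) and the standard library are available. Lean on these libraries where they do the work, as an engineer would, in place of code of your own. Each camera call takes 0.05 s, during which the arm holds its last target.

### The job

Clean down the vacuum packer: scrub out its drip cup, which is clamped in the wash stand, by pushing the brush right down to the cup's bottom three times and drawing it up past the middle of the cup each time in between, then stand the brush upright in its holder again and let go of it. After that lift the packer's lid, which falls shut by itself, to 45 degrees from closed so that the chamber can be wiped, and finish while still holding it there, without letting go. Leave everything else on the table where it is.

Things in the scene. Friction and masses are not known exactly. Their poses are not given: they have to be found in the camera images.
- brush: long bottle brush, loose, 90 g, starts standing upright with its head down in the holder. Origin: centre of the flat lower end of the head; own z runs up the brush. White round head 33 mm across from 0 to 67 mm, thin steel stem to 120 mm, round grey handle 18 mm across from 120 to 215 mm (its top). Rigid
- holder: brush holder, fixed: plain steel tube, outside 60 mm across, inside 54 mm, rim 81 mm above the table, on a steel foot disc 92 mm across; the one of the two round steel vessels that the brush starts in. Origin under its centre on the table
- holder_floor (a point): centre of the holder's inner floor, 8 mm above the table; z up. The standing brush's lower end rests on it
- cup_stand: wash stand with the packer's drip cup clamped in it, fixed: white base 100 x 100 x 12 mm, steel cup on it, slightly wider at the top, inside 68 mm across at the floor and 74 mm at the rim, 2 white jaws at the cup's foot. Cup and brush holder may stand in swapped places. Origin under its centre on the table
- cup_floor (a point): centre of the drip cup's inner floor, 17 mm above the table; z up
- cup_rim (a point): centre of the drip cup's mouth, 112 mm above the table (the cup is 95 mm deep inside)
- packer: low steel vacuum packer, fixed: chamber 240 (x) x 300 (y) x 105 mm high, with the pump housing, 155 mm high, behind the hinge. Origin on the table under the chamber's centre; its own -x is the front (bar side), +x the hinge side, y along the hinge
- lid (a joint): hinge angle of the packer's lid in rad: 0 closed, grows as its front edge is lifted (0.785 = 45 degrees), stop at 1.25. 0.6 kg nominal (0.4 to 0.8 kg), no spring, hardly any friction: it falls shut from every angle when let go. Steel frame with a clear window, 240 x 300 x 24 mm
- lid_bar (a point): middle of the lid's round handle bar, 12 mm thick, 160 mm long, parallel to the hinge, 45 mm clear in front of the lid's front edge and of the machine, at mid-thickness of the lid, carried by two thin arms at the bar's ends. Moves with the lid: 285 mm from the hinge line and level with it (118 mm above the table) when closed. Its x axis points to the hinge
- lid_hinge (a point): middle of the hinge line, at the far edge of the chamber, 118 mm above the table; axes those of the packer, hinge line along y
- fruit_a: half of a spiky green fruit, cut face up, 150 mm across, 75 mm high, left alone
- fruit_b: whole spiky green fruit, 140 mm across, 185 mm high with stalk, left alone
- tub_a: clear open tub 130 x 100 x 45 mm with two yellow pieces, near the robot on the right, left alone
- tub_b: like tub_a, on the left near the robot, left alone
- jar: closed white jar 64 mm across, 85 mm high, left alone
Not all that is in view belongs to the job. What is shaped like the holder but pink or red is not meant.

How it is judged:
By the outcome, as a careful person would: the job done as asked, in the order asked, and still so for the second after the job is handed in, while the arm keeps its last pose, push and grip.
It also fails if it takes over 61 s, if anything falls off the work surface, if the arm or the gripper's body presses on something with over 40 N, if the wrist force passes 120 N, or if a joint passes its speed limit or range.

## Working session

There is one attempt and no reset: what is moved stays moved. The work goes in short steps, each a Python script; the robot and the scene stay as the last script left them, time stands still between calls to the robot, and variables do not carry over. Pictures are saved under pics/ and viewed, and the job is handed in when it is done.

```bash
mkdir -p pics; cat > h.py <<'E'
from workcell import *
import numpy as np, cv2
def w(pic,u,v,d=None):
    if d is None:
        p=pic["depth"][int(v)-1:int(v)+2,int(u)-1:int(u)+2]; d=np.median(p[p>0]) if (p>0).any() else 0
    c=np.array([(u-pic["cx"])/pic["fx"]*d,(v-pic["cy"])/pic["fy"]*d,d,1]); return (pic["T"]@c)[:3]
def onplane(pic,u,v,z):
    r=pic["T"][:3,:3]@np.array([(u-pic["cx"])/pic["fx"],(v-pic["cy"])/pic["fy"],1]); o=pic["T"][:3,3]
    return o+r*(z-o[2])/r[2]
def proj(pic,p):
    c=np.linalg.inv(pic["T"])@np.append(p,1); return c[0]/c[2]*pic["fx"]+pic["cx"],c[1]/c[2]*pic["fy"]+pic["cy"]
E
python3 - <<'E'
from h import *
np.set_printoptions(precision=3,suppress=True)
zs={'brush':0.008,'holder':0,'holder_floor':.008,'cup_stand':0,'cup_floor':.017,'cup_rim':.112,'packer':0,'lid_bar':.118,'lid_hinge':.118,'fruit_a':0,'fruit_b':0,'tub_a':0,'jar':0}
for n in ["scene","top"]:
    p=camera(n); cv2.imwrite(f"pics/{n}0.png",p["image"]); print(n,p["T"][:3],p["fx"])
    np.savez(f"{n}0.npz",**{k:p[k] for k in ["image","depth","fx","fy","cx","cy","T"]})
    for k,z in zs.items():
        for r in mark_of(p,k)[:3]: print(k,round(r["p"],2),np.array(r["location"]),onplane(p,*r["location"],z))
print(get_obs())
E
```

```text
scene [[-0.774  0.533 -0.343  0.91 ]
 [ 0.633  0.662 -0.4    0.439]
 [ 0.014 -0.527 -0.85   1.013]] 358.3345664998915
brush 0.51 [307.9 233.9] [0.505 0.186 0.008]
holder 0.91 [307.6 234.8] [0.505 0.186 0.   ]
holder 0.87 [297.2 185.7] [0.41  0.034 0.   ]
holder 0.63 [255.9 249.7] [0.659 0.124 0.   ]
holder_floor 0.94 [304.6 233.2] [0.512 0.178 0.008]
holder_floor 0.72 [254.3 245.7] [0.657 0.113 0.008]
holder_floor 0.67 [296.7 183.7] [0.41  0.031 0.008]
cup_stand 0.79 [340.  289.8] [0.549 0.367 0.   ]
cup_stand 0.33 [183.3 183.5] [ 0.7  -0.21  0.  ]
cup_floor 0.67 [337.5 285.4] [0.552 0.355 0.017]
cup_rim 0.96 [344.5 279.4] [0.561 0.364 0.112]
cup_rim 0.59 [185.  191.1] [ 0.734 -0.113  0.112]
cup_rim 0.29 [255.5 124.8] [ 0.414 -0.183  0.112]
packer 0.9 [220.3 193.4] [ 0.627 -0.102  0.   ]
packer 0.63 [308.4 234.5] [0.502 0.187 0.   ]
lid_bar 0.9 [262.9 147.4] [ 0.457 -0.092  0.118]
lid_hinge 0.86 [183.6 185.6] [ 0.728 -0.128  0.118]
lid_hinge 0.58 [276.2 307.5] [0.743 0.308 0.118]
fruit_a 0.65 [276.4 305.5] [0.717 0.287 0.   ]
fruit_a 0.58 [221.   96.7] [ 0.367 -0.458  0.   ]
fruit_b 
[... 1140 characters left out ...]
9.2] [ 0.366 -0.441  0.   ]
tub_a 0.91 [322.4 249.7] [ 0.365 -0.25   0.   ]
tub_a 0.66 [173.2 253. ] [0.356 0.266 0.   ]
jar 0.74 [379.3 249. ] [ 0.366 -0.448  0.   ]
jar 0.73 [142.1 192. ] [0.567 0.376 0.   ]
jar 0.56 [110.7 239.1] [0.405 0.481 0.   ]
{'time_s': 1.4, 'joint_positions': array([72.921,  2.99 , 80.256, -0.001, 96.749, -4.024]), 'qvel': array([-0.019,  0.062,  0.04 , -0.05 ,  0.049, -0.037]), 'joint_torque': array([  0.   , -38.154, -36.03 ,  -0.   ,   0.   ,  -0.   ]), 'tool_pos': array([0.119, 0.511, 0.231]), 'tool_rot': array([179.995,   0.001, 166.945]), 'wrist_force': array([0.437, 0.414, 0.082]), 'moment': array([-0.016,  0.037, -0.009]), 'finger_gap': 1.0001268265516667}
```

```bash
sleep 1; ls pics
```

```text
scene0.png
top0.png
```

View pics/scene0.png

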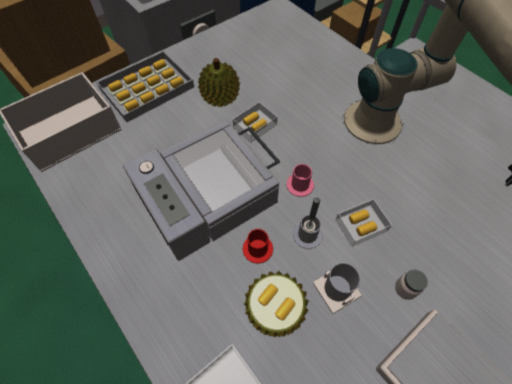

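View pics/top0.png

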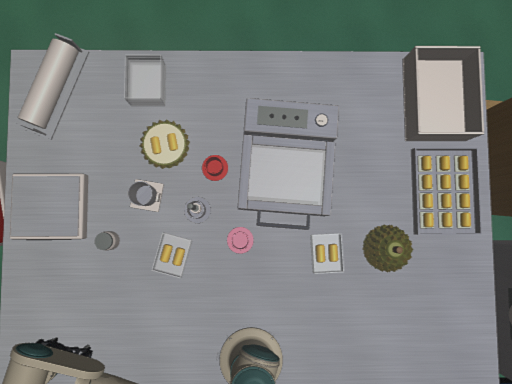

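The scene shows the brush in its grey holder at about (308,232) in scene and (196,209) in top. The cup is at (341,283) / (145,194) and the bar at (262,148) / (283,220). The pink and red vessels are decoys. Next I'll refine these positions with depth.

```bash
cat > m.py <<'E'
import numpy as np, cv2
np.set_printoptions(precision=4,suppress=True)
def cloud(n):
    p=np.load(n+"0.npz"); d=p["depth"]; v,u=np.mgrid[:384,:512]
    P=np.stack([(u-p["cx"])/p["fx"]*d,(v-p["cy"])/p["fy"]*d,d],-1)@p["T"][:3,:3].T+p["T"][:3,3]
    P[d==0]=np.nan; return P
from scipy.optimize import least_squares
def circ(q):
    f=least_squares(lambda s:np.hypot(q[:,0]-s[0],q[:,1]-s[1])-s[2],[*q[:,:2].mean(0),.03],loss='soft_l1',f_scale=.002); return f.x,len(q)
C={n:cloud(n).reshape(-1,3) for n in("scene","top")}
for n,P in C.items():
    print(n)
    t=P[(abs(P[:,0]-.45)<.05)&(abs(P[:,1]-.12)<.02)]; print("table z",np.nanmedian(t[:,2]))
    b=P[(np.hypot(P[:,0]-.508,P[:,1]-.186)<.07)&(P[:,2]>.095)]
    for z in np.arange(.09,.24,.02):
        s=b[(b[:,2]>=z)&(b[:,2]<z+.02)]
        if len(s): print("brush",round(z+.01,3),s.mean(0),len(s), s[:,:2].min(0),s[:,:2].max(0))
    h=P[(np.hypot(P[:,0]-.508,P[:,1]-.186)<.045)&(abs(P[:,2]-.081)<.006)]; print("holder rim",circ(h), h[:,2].max())
    h=P[(np.hypot(P[:,0]-.508,P[:,1]-.186)<.06)&(abs(P[:,2]-.007)<.004)]; print("foot",len(h),(h.min(0)+h.max(0))/2,h.max(0)-h.min(0))
    h=P[(np.hypot(P[:,0]-.555,P[:,1]-.36)<.07)&(abs(P[:,2]-.112)<.005)]; print("cup rim",circ(h),(h.min(0)+h.max(0))/2,h.max(0)-h.min(0))
    l=P[(P[:,0]>.40)&(P[:,0]<.80)&(P[:,1]>-.3)&(P[:,1]<.06)&(abs(P[:,2]-.127)<.01)]
    r=cv2.minAreaRect((l[:,:2]*1000).astype(np.float32)); print("lid",r,len(l))
    l=P[(P[:,0]>.41)&(P[:,0]<.50)&(P[:,1]>-.2)&(P[:,1]<.02)&(abs(P[:,2]-.12)<.012)]
    l=l[l[:,0]<.475]
    print("bar",len(l)); 
    # bar pts
    for y in np.arange(-.2,.02,.02):
        s=l[(l[:,1]>=y)&(l[:,1]<y+.02)]
        if len(s): print("  ",round(y+.01,3),s[:,0].min(),np.median(s[:,0]),np.median(s[:,2]),len(s),s[:,0].max())
E
python3 m.py
python3 - <<'E'
import cv2
a=cv2.imread('pics/scene0.png')[170:320,240:400]; b=cv2.imread('pics/top0.png')[150:260,100:360]
cv2.imwrite('pics/c1.png',cv2.resize(a,None,fx=4,fy=4,interpolation=cv2.INTER_CUBIC)); cv2.imwrite('pics/c2.png',cv2.resize(b,None,fx=3,fy=3,interpolation=cv2.INTER_CUBIC))
E
```

```text
scene
table z 0.0005581635265319296
brush 0.1 [0.5108 0.186  0.1019] 6 [0.508  0.1816] [0.5132 0.188 ]
brush 0.12 [0.5123 0.1857 0.116 ] 6 [0.5114 0.1825] [0.5143 0.1893]
brush 0.14 [0.5146 0.188  0.1405] 21 [0.507  0.1796] [0.518  0.1933]
brush 0.16 [0.5151 0.1882 0.1608] 23 [0.5087 0.1797] [0.5188 0.1942]
brush 0.18 [0.5146 0.1878 0.1792] 24 [0.5067 0.1776] [0.5182 0.1938]
brush 0.2 [0.515  0.1883 0.2   ] 27 [0.5062 0.1794] [0.519  0.1937]
brush 0.22 [0.5114 0.1859 0.2208] 47 [0.5012 0.1773] [0.5183 0.1935]
holder rim (array([0.5041, 0.1848, 0.0265]), 124) 0.08683242817768588
foot 322 [0.5057 0.1822 0.007 ] [0.1142 0.1092 0.0079]
cup rim (array([0.5565, 0.3589, 0.0381]), 156) [0.5551 0.3588 0.1118] [0.0813 0.078  0.0093]
lid ((615.1380615234375, -114.30192565917969), (301.84393310546875, 345.33782958984375), 85.18541717529297) 7069
bar 212
   -0.19 0.44073100433518797 0.4566079426745025 0.12244056297274764 17 0.47486937442366395
   -0.17 0.4392745952447082 0.4484867599960226 0.12222227816635489 29 0.47312250229221076
   -0.15 0.4392422530914786 0.4467844448047879 0.1224141377688865
[... 1559 characters left out ...]
618360234 0.4443253506234483 0.12065052172656188 25 0.45073000491911464
   -0.13 0.4411532499203009 0.44754844654420345 0.12212920558071105 24 0.45081026602915253
   -0.11 0.44443683802049977 0.44769185223339714 0.12075263422538973 22 0.4540821822472597
   -0.09 0.4445156835662043 0.44934711068774164 0.12077474696496149 24 0.454161465039273
   -0.07 0.4478023166382577 0.451046219235435 0.12080516200539304 24 0.457452196692216
   -0.05 0.4478905895050108 0.4527139251767259 0.12143121572556925 24 0.45752968682198436
   -0.03 0.45116038049216595 0.4575678955894237 0.12140794602621097 29 0.4736402697196945
   -0.01 0.4512421833517504 0.45922293296811934 0.12165574856946759 10 0.47358360905780156
```

```bash
sleep 8
```

```text
(no output)
```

View pics/c1.png

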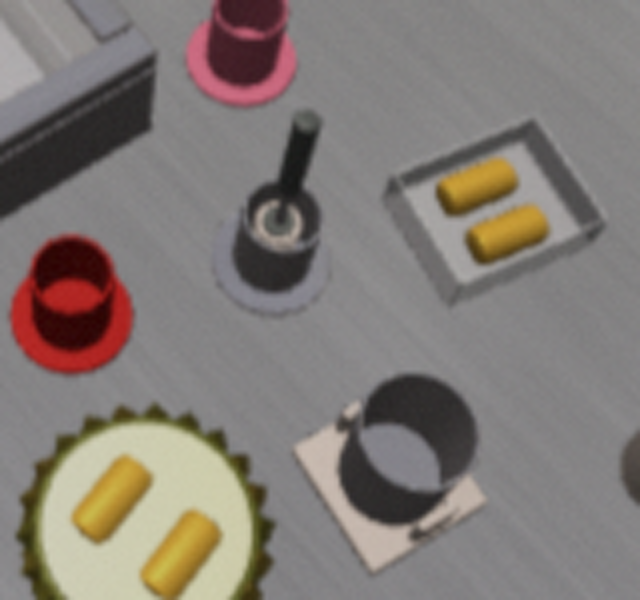

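View pics/c2.png

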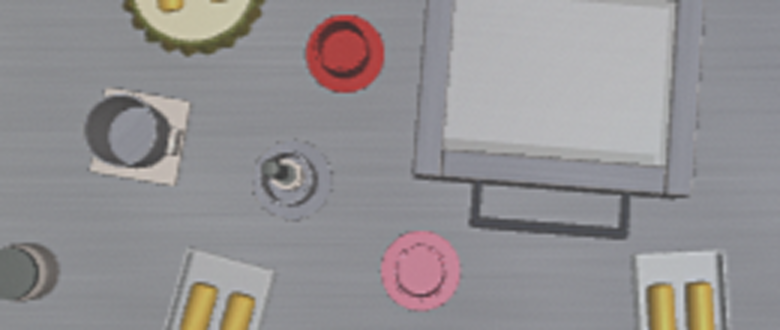

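The brush stands upright at (0.5095, 0.185), top at z 0.223. The other positions are:
- Holder: (0.505, 0.1855)
- Cup: (0.556, 0.359)
- Bar: (0.449, -0.099), with packer yaw -4.85°

I'll grasp the brush now.

```bash
python3 - <<'E'
from h import *
np.set_printoptions(precision=3,suppress=True)
rot=[180,0,110]
for p in [(.5095,.185,.29),(.5095,.185,.166),(.5095,.185,.30),(.556,.359,.32),(.556,.359,.17)]: print(ik(p,rot))
for p in [(.449,-.099,.2),(.449,-.099,.099),(.5325,-.106,.301)]: print(ik(p,[180,0,85.15]))
movep([.5095,.185,.29],rot)
servo_line([.5095,.185,.166],v=.12)
print(get_obs()["wrist_force"],get_obs()["time_s"])
move_gripper(0.0)
o=get_obs();print(o["finger_gap"],o["wrist_force"],o["tool_pos"],o["time_s"])
servo_line([.5095,.185,.186],v=.08)
o=get_obs();print(o["finger_gap"],o["wrist_force"],o["tool_pos"],o["time_s"])
for n in["scene","top"]:
    p=camera(n); cv2.imwrite(f"pics/{n}1.png",cv2.resize(p["image"][130:330,100:420] ,None,fx=2.4,fy=2.4))
E
```

```text
[ 16.053   5.437  71.05    0.    103.512  -3.947]
[16.053  7.394 83.042  0.    89.565 -3.947]
[ 16.053   5.494  69.861   0.    104.646  -3.947]
[ 29.653  26.864  42.08   -0.    111.056   9.653]
[29.653 26.667 59.337 -0.    93.996  9.653]
[-17.037  -7.064  93.622   0.     93.441 -12.187]
[-17.037  -2.643 101.282   0.     81.361 -12.187]
[-15.155   5.649  69.582   0.    104.769 -10.305]
[0.193 0.719 0.391] 4.4417
0.19343122400930654 [0.346 1.164 2.12 ] [0.51  0.185 0.166] 5.075
0.1974945081874463 [ 0.26   0.185 -1.361] [0.51  0.185 0.187] 5.475
```

View pics/scene1.png

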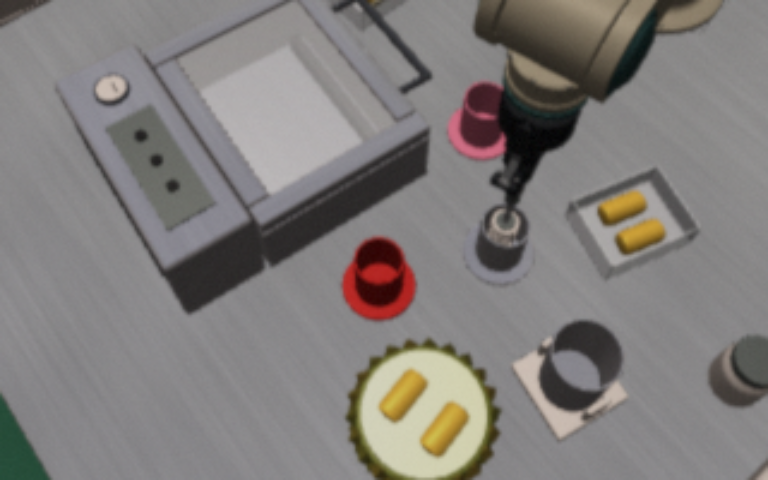

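Brush held, with its head still in the holder (500,215 in the crop). Now to the cup for the scrub strokes, using contact detection.

```bash
python3 - <<'E'
from h import *
np.set_printoptions(precision=3,suppress=True)
servo_line([.5095,.185,.305],v=.2)
c=[.556-.0,.359]
servo_line([*c,.305],v=.2)
f0=get_obs()["wrist_force"][2]
p=camera("scene"); cv2.imwrite("pics/scene2.png",cv2.resize(p["image"][170:320,240:440],None,fx=4,fy=4))
print(f0,get_obs()["time_s"])
for i in range(3):
    servo_line([*c,.181],v=.15)
    z=.181
    while z>.165:
        z-=.0015; servo_line([*c,z],v=.03)
        f=get_obs()["wrist_force"]
        if f[2]-f0>10: break
    hold(.15)
    o=get_obs(); print(i,z,o["wrist_force"],o["tool_pos"],o["finger_gap"],o["time_s"])
    servo_line([*c,.25 if i<2 else .305],v=.15)
    print(get_obs()["time_s"])
p=camera("scene"); cv2.imwrite("pics/scene3.png",cv2.resize(p["image"][170:320,240:440],None,fx=4,fy=4))
E
```

```text
-0.4153176418328402 7.4167
0 0.172 [-1.189 -1.068 11.574] [0.557 0.359 0.175] 0.19525069134231987 10.0417
10.7083
1 0.172 [-2.325 -0.497 11.08 ] [0.557 0.359 0.175] 0.191550968180243 12.9667
13.6333
2 0.172 [-1.668 -0.85  10.998] [0.557 0.359 0.175] 0.1986821702162473 15.8917
16.925
```

View pics/scene3.png

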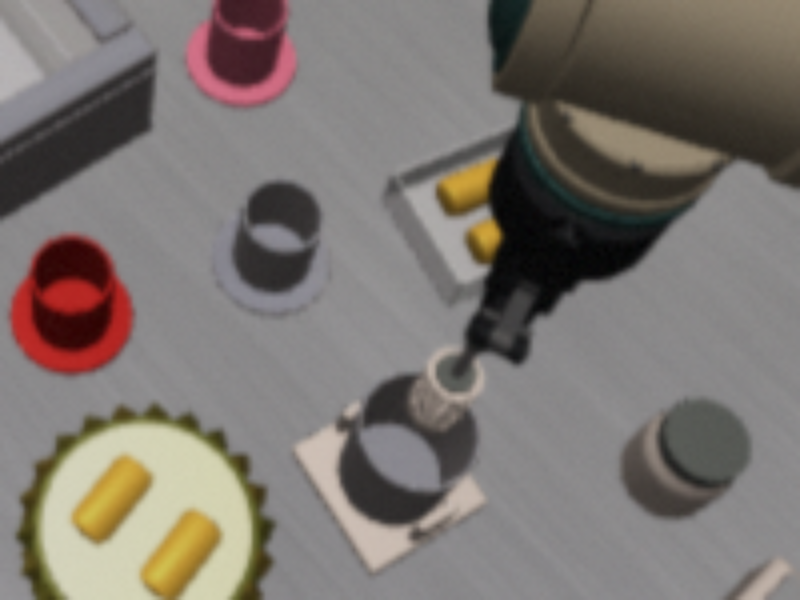

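The brush is clear above the cup with its head at (445,385), roughly vertical, and the holder is empty. Next I return it.

```bash
python3 - <<'E'
from h import *
np.set_printoptions(precision=3,suppress=True)
c=[.506,.1855]
servo_line([*c,.305],v=.2)
f0=get_obs()["wrist_force"][2]
servo_line([*c,.172],v=.15)
z=.172; print(get_obs()["wrist_force"])
while z>.158:
    z-=.0015; servo_line([*c,z],v=.03)
    f=get_obs()["wrist_force"]
    if f[2]-f0>5: break
o=get_obs(); print(z,o["wrist_force"],o["tool_pos"],o["time_s"])
move_gripper(1.0)
hold(.2)
servo_line([*c,.30],v=.12)
for n in["scene","top"]:
    p=camera(n); cv2.imwrite(f"pics/{n}4.png",cv2.resize(p["image"][150:300,230:430] if n=="scene" else p["image"][120:270,120:320],None,fx=4,fy=4))
print(get_obs()["time_s"])
E
```

```text
[ 0.77   0.569 -0.833]
0.16449999999999998 [-1.6    0.235  6.897] [0.507 0.186 0.166] 20.3083
22.5667
```

```bash
sleep 12
```

```text
(no output)
```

View pics/scene4.png

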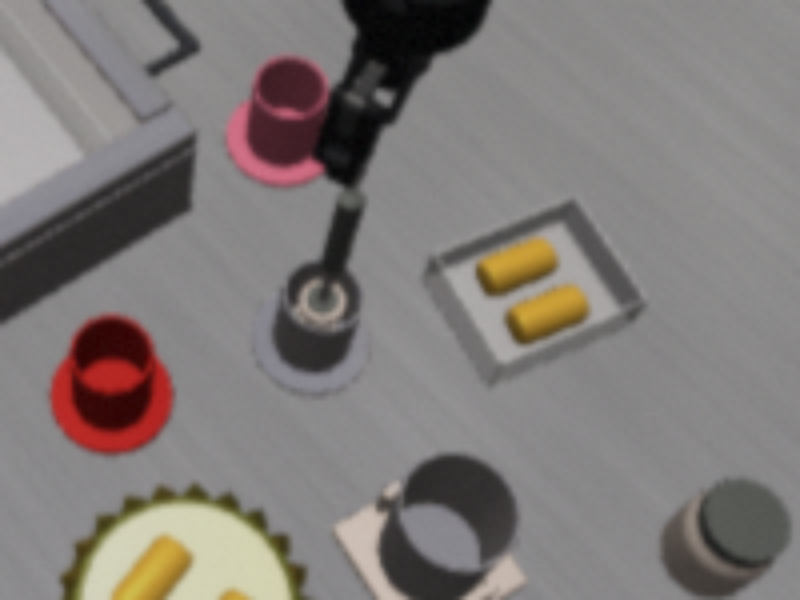

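View pics/top4.png

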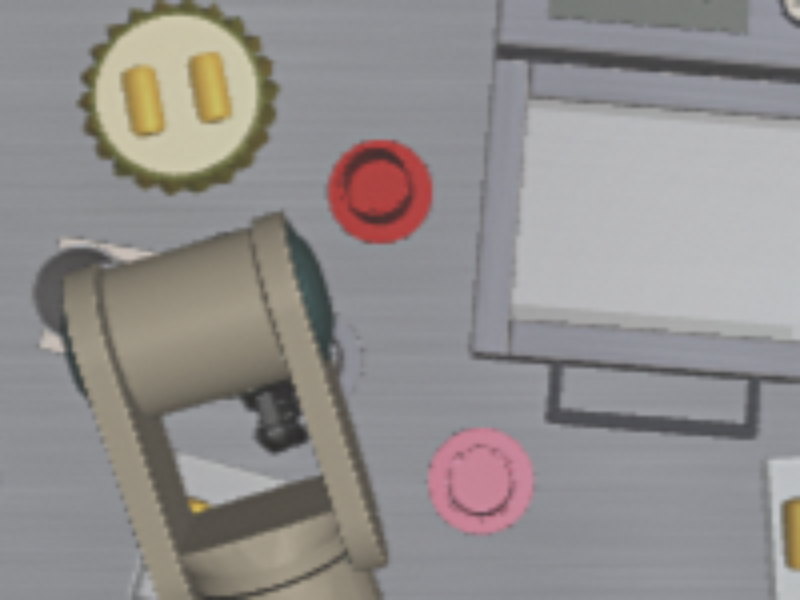

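The brush is upright and free in the holder (325,300 → 348,200). On to the lid.

```bash
python3 - <<'E'
from h import *
np.set_printoptions(precision=3,suppress=True)
rot=[180,0,85.15]
movep([.449,-.099,.26],rot)
move_gripper(.38)
servo_line([.449,-.099,.15],v=.2)
p=camera("scene"); cv2.imwrite("pics/scene5.png",cv2.resize(p["image"][80:230,180:380],None,fx=4,fy=4))
for r in mark_of(p,"lid_bar")[:1]: print(r, onplane(p,*r["location"],.118))
servo_line([.449,-.099,.099],v=.08)
o=get_obs(); print(o["wrist_force"],o["tool_pos"],o["finger_gap"],o["time_s"])
E
```

```text
{'location': [259.3, 143.8], 'p': 0.79} [ 0.457 -0.11   0.118]
[-0.47   0.175  0.693] [ 0.449 -0.099  0.099] 0.38232856479162425 25.8333
```

```bash
sleep 8
```

```text
(no output)
```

View pics/scene5.png

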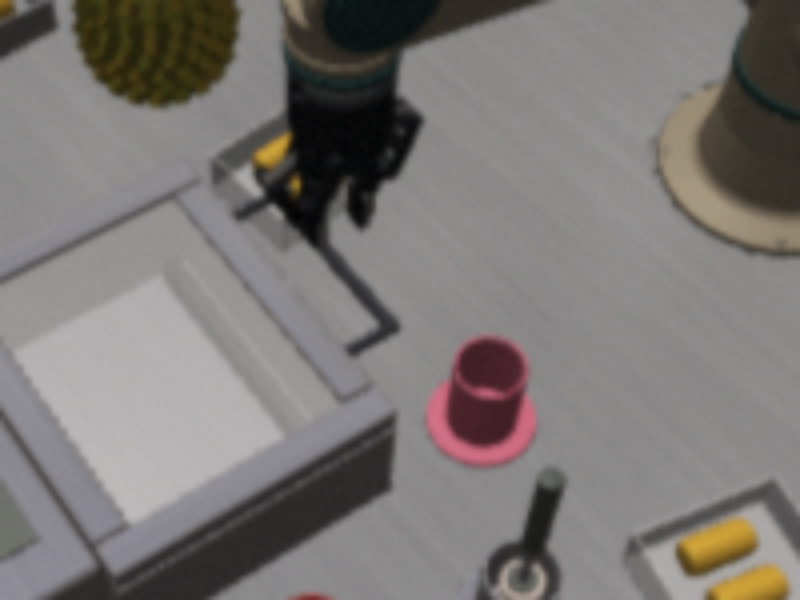

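The fingers straddle the bar at about (320,225). Close and lift.

```bash
python3 - <<'E'
from h import *
np.set_printoptions(precision=3,suppress=True)
move_gripper(0.0)
o=get_obs(); print(o["wrist_force"],o["tool_pos"],o["finger_gap"],o["time_s"])
if .06<o["finger_gap"]<.25:
    s=o["tool_pos"]; x=np.array([np.cos(np.radians(-4.85)),np.sin(np.radians(-4.85)),0]); s=np.array([.449,-.099,.099])
    for a in np.radians(np.linspace(0,45,9)[1:]):
        servo_line(s+x*.285*(1-np.cos(a))+np.array([0,0,.285*np.sin(a)]),v=.07)
        o=get_obs(); print(o["wrist_force"],o["tool_pos"],o["finger_gap"],o["time_s"])
        if np.linalg.norm(o["wrist_force"])>45: break
for n in["scene","top"]:
    p=camera(n); cv2.imwrite(f"pics/{n}6.png",cv2.resize(p["image"][60:260,100:360],None,fx=3,fy=3))
    np.savez(f"{n}6.npz",**{k:p[k] for k in ["image","depth","fx","fy","cx","cy","T"]})
    for r in mark_of(p,"lid_bar")[:1]: print(r, onplane(p,*r["location"],.3195))
E
```

```text
[ 9.78  -0.288 -2.661] [ 0.451 -0.099  0.1  ] 0.11884565388944118 26.1583
[11.362 -0.959 -4.436] [ 0.452 -0.099  0.128] 0.11727989368195443 26.7083
[13.887 -1.325 -6.516] [ 0.457 -0.1    0.155] 0.11747121766199284 27.2583
[15.763 -2.559 -9.666] [ 0.463 -0.1    0.182] 0.11468966979936733 27.8083
[ 12.973  -2.505 -10.624] [ 0.472 -0.101  0.207] 0.11431215422193886 28.3583
[ 8.927 -0.876 -9.762] [ 0.483 -0.102  0.232] 0.11698629444735746 28.9083
[ 5.823 -0.587 -7.498] [ 0.497 -0.103  0.256] 0.1141275492804779 29.4583
[ 2.96   0.804 -7.31 ] [ 0.513 -0.104  0.279] 0.11641764618030545 30.0083
[-0.724  2.244 -4.232] [ 0.532 -0.106  0.3  ] 0.11056009901109125 30.5583
{'location': [238.2, 114.2], 'p': 0.68} [ 0.54  -0.096  0.32 ]
```

```bash
sleep 10
```

```text
(no output)
```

View pics/scene6.png

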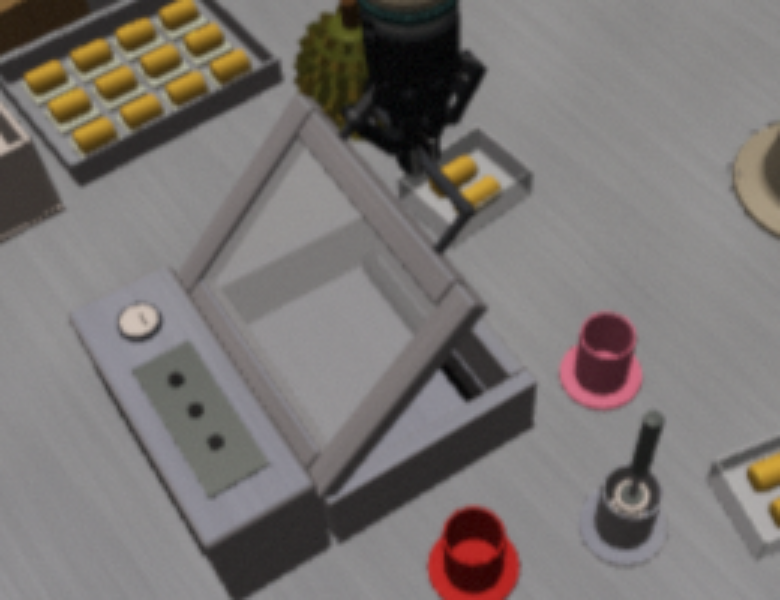

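View pics/top6.png

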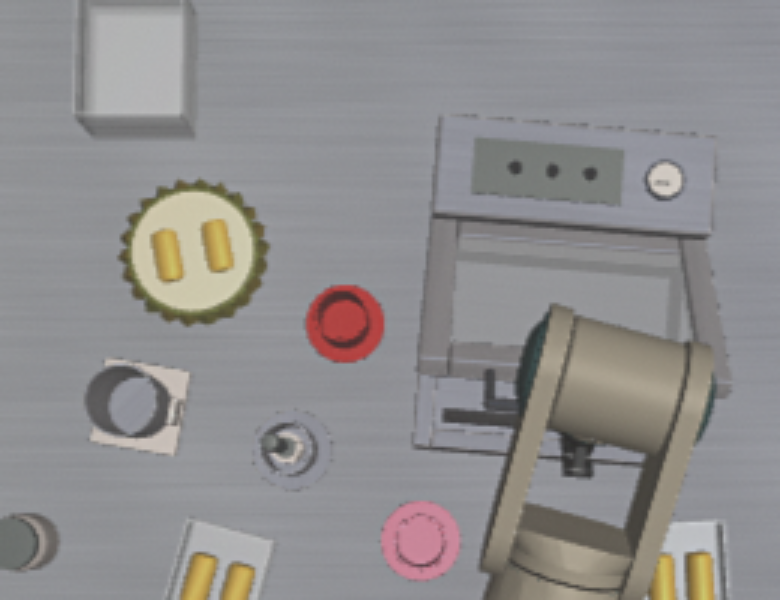

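Lid is up and held, and the brush is standing in its holder (430,500 in the scene crop is the pink/red area; the brush is at 630,495). I'll measure the lid angle from depth.

```bash
python3 - <<'E'
import numpy as np
np.set_printoptions(precision=4,suppress=True)
x=np.array([np.cos(np.radians(-4.85)),np.sin(np.radians(-4.85))]); y=np.array([-x[1],x[0]])
for n in("scene","top"):
    p=np.load(n+"6.npz"); d=p["depth"]; v,u=np.mgrid[:384,:512]
    P=(np.stack([(u-p["cx"])/p["fx"]*d,(v-p["cy"])/p["fy"]*d,d],-1)@p["T"][:3,:3].T+p["T"][:3,3])[d>0]
    bx=(P[:,:2]-[.449,-.099])@x; by=(P[:,:2]-[.449,-.099])@y; z=P[:,2]
    # left lid side frame, top face
    for lo,hi in((.11,.148),(-.148,-.11)):
        m=(by>lo)&(by<hi)&(bx>.12)&(bx<.275)&(z>.13)&(abs(z-(.118+.017+(.285-bx)))<.03)
        if m.sum()<30: continue
        q=np.c_[bx[m],by[m],z[m]]
        for _ in range(6):
            A=np.c_[q[:,0],q[:,1],np.ones(len(q))]; c=np.linalg.lstsq(A,q[:,2],rcond=None)[0]; r=q[:,2]-A@c; q=q[abs(r)<max(.003,2*r.std())]
        print(n,lo,len(q),"angle",np.degrees(np.arctan(-c[0])),c,r.std())
E
```

```text
scene 0.11 772 angle 44.417730544863375 [-0.9799  0.065   0.4043] 0.0020795517807339196
scene -0.148 619 angle 44.489869099654086 [-0.9823 -0.2282  0.3832] 0.002025465285144481
top 0.11 506 angle 44.456901743896324 [-0.9812  0.1614  0.3902] 0.0024284940899854473
top -0.148 387 angle 44.29481462061933 [-0.9757 -0.2129  0.3824] 0.0021690690531867766
```

Two measures agree on about 44.5° (depth 44.3–44.5°, TCP rise 44.6°). I'll nudge it up half a degree, check again, then finish.

```bash
python3 - <<'E'
from h import *
np.set_printoptions(precision=4,suppress=True)
x=np.array([np.cos(np.radians(-4.85)),np.sin(np.radians(-4.85)),0]); a=np.radians(45.5)
servo_line(np.array([.449,-.099,.099])+x*.285*(1-np.cos(a))+np.array([0,0,.285*np.sin(a)]),v=.02)
hold(.3)
o=get_obs(); print(o["wrist_force"],o["tool_pos"],o["finger_gap"],o["time_s"])
p=camera("scene"); d=p["depth"]; v,u=np.mgrid[:384,:512]
P=(np.stack([(u-p["cx"])/p["fx"]*d,(v-p["cy"])/p["fy"]*d,d],-1)@p["T"][:3,:3].T+p["T"][:3,3])[d>0]
y=np.array([-x[1],x[0]]); bx=(P[:,:2]-[.449,-.099])@x[:2]; by=(P[:,:2]-[.449,-.099])@y; z=P[:,2]
for lo,hi in((.115,.14),(-.14,-.115)):
    m=(by>lo)&(by<hi)&(bx>.12)&(bx<.275)&(z>.13)&(abs(z-(.135+(.285-bx)))<.012)
    c=np.polyfit(bx[m],z[m],1); print(m.sum(),np.degrees(np.arctan(-c[0])), "hinge-top z at .285:",np.polyval(c,.285))
b=P[(np.hypot(P[:,0]-.506,P[:,1]-.1855)<.05)&(P[:,2]>.13)]
for zz in(.14,.18,.21): print(b[abs(b[:,2]-zz)<.012].mean(0))
E
```

```text
[-3.3012  3.7921  0.5104] [ 0.534  -0.1061  0.3031] 0.11288468506325919 31.3333
550 44.904377296418396 hinge-top z at .285: 0.13448801464484894
512 44.92291113009151 hinge-top z at .285: 0.13350056222299744
[0.5105 0.1885 0.1412]
[0.5114 0.1888 0.1802]
[0.5109 0.1876 0.2118]
```

Depth gives a lid angle of 44.9°, and the brush handle is vertical.

```bash
python3 -c "
from workcell import *
print(finish_job())"
```

```text
the job is handed in; nothing more can be done
None
```

The job is done and handed in, about 31 s into the 61 s allowed. I got no verdict back.

- **Scrubbing:** I pushed the brush to the cup's floor three times, with about 11 N of contact each time. The gripper stopped at the expected height every time, so the brush did not slip. Between strokes I drew the brush end up to about 92 mm above the table; the cup's middle is at about 65 mm.
- **Brush:** it stands released in its holder. The last depth check showed the handle vertical to within about 1 mm.
- **Lid:** it is held by its bar, gripper closed. The angle first measured 44.3–44.6° from depth and arm position, so I raised it by half a degree. Depth then gave 44.9°.
- **Everything else:** nothing else was touched, and the pictures showed the other items in place. Wrist force stayed below about 20 N at every reading.

One disagreement: the network's estimate of the bar position was about 1 cm off from depth. I used the depth value, and the grasp confirmed it.

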